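# Clamp the pots on the galley hob before casting off

### The job

We are about to cast off, so stow the pots on the boat's hob: slacken the clamp knob of the sliding pot bar, slide the bar out of the way and stand the cake tin from the hob on the middle of the round cork trivet. Set every pot gently on the glass in one line along the hob's middle, between the left end rail and the bar, the kettle's spout to the front or back. Then, with the knob still slack, push the bar up firmly until the whole row is pressed together against the end rail, and screw the knob tight again; tip nothing over and leave the mug and spice jars alone.

Things in the scene. Friction and masses are not known exactly. Their poses are not given: they have to be found in the camera images.
- hob: Black glass hob on the worktop, 320 mm deep (its x, to the back) by 450 mm wide (its y, to the left). Origin: its middle at worktop height. Steel fiddle rails run round it, tops 58 mm above the worktop: front and back rails at x = -138 and +138 mm, right end rail's inner face at y = -200 mm. Shifts and turns a little from start to start.
- glass: The hob's glass plate, on which the pots are to stand. Its top is 8 mm above the worktop. Origin: its middle at worktop height, axes as the hob's.
- end_rail: The fixed left end rail (the hob's +y end), a flat steel bar 276 mm long, 12 mm thick, 42 to 58 mm above the worktop. Origin: middle of its inner face, against which the row of pots goes.
- end_face (a point): Middle of the end rail's inner face, 195 mm to the left of the hob's middle, 50 mm above the worktop; axes as the hob's (y points away from the pots).
- bar: Sliding pot bar: steel crossbar 276 mm long (hob's x), 16 mm thick, 43 to 57 mm above the worktop, that slides along hob's y on the front and back rails. Its clamp block on the front rail carries the knob. Origin: middle of its pot-side (left) face, at glass height; axes as the hob's. Knob slack: slides at 2 to 3 N, can be drawn along by the knob, and shoves pots before it (1 to 4 N a pot). Tight: locked.
- bar_face (a point): Middle of the pot bar's pot-side face, 50 mm above the worktop; axes as the hob's. Its distance along y from end_face is the length free for the pots, 0 to 370 mm; at the start 130 to 150 mm, taken up by the tin. A push of 15 to 20 N on the slack bar closes up a whole row of pots and presses it on the end rail.
- knob (a joint): Turn of the clamp knob in rad, clockwise from above positive: 0 fully slack (stop), the clamp bites from 1.0, 2.1 fully tight (stop). Starts tight at 1.9 to 2.05. Turning takes 0.07 N m slack, rising to about 0.12 N m tight. Stays where it is left.
- knob_grip (a point): On the knob's upright axis, 96 mm above the worktop, hob's x = -138 mm, 18 mm to the right of the bar's face. The knob is a black T-bar 46 mm long (this point's x), 14 mm wide (its y), 20 mm high (10 mm above and below this point), on a 13 mm thick shank 17 mm long above the clamp block (top at 69 mm). This point turns with the knob; anticlockwise from above slackens.
- kettle: Small steel kettle with a domed lid, black grip and a short spout at its own +x side, reaching 83 mm from the middle. Body 104 mm across, 82 mm high, lid fixed. A stiff bail handle stands over it (does not swing), its two legs rising from the rim at the pot's own +y and -y sides. Origin: middle of the underside, z up. Weighs 0.24 to 0.45 kg. May be absent.
- billy: Large aluminium billy pot, wooden grip. Body 108 mm across, 78 mm high, lid fixed. A stiff bail handle stands over it (does not swing), its two legs rising from the rim at the pot's own +y and -y sides. Origin: middle of the underside, z up. Weighs 0.24 to 0.45 kg. May be absent.
- stewpot: Medium steel stew pot, black grip. Body 96 mm across, 74 mm high, lid fixed. A stiff bail handle stands over it (does not swing), its two legs rising from the rim at the pot's own +y and -y sides. Origin: middle of the underside, z up. Weighs 0.24 to 0.45 kg. May be absent.
- tin: Small loaf of carrot cake in its dark steel loaf tin, 62 mm wide (its x), 120 mm long (its y), the tin 46 mm high and the cake's crust 55 mm; 0.35 to 0.5 kg. It stands on the hob between the end rail and the bar, its long side along the hob's y, its ends within 20 mm of both, until the bar is moved. Take it by its long sides. Origin: middle of the underside.
- trivet: Round cork trivet, 140 mm across and 10 mm thick, fixed on the worktop beside the hob, in any of four places left or right of it. Origin: middle of its underside.
- mug: White mug, 76 mm across and 85 mm high, beside the pots at the right; leave it alone. Origin: middle of its underside.
- spice_jar: Amber spice jar, 42 mm across and 85 mm high, beside the pots at the left; leave it alone. Origin: middle of its underside.
- pepper_jar: Clear spice jar, 42 mm across and 85 mm high, in front of the hob; leave it alone. Origin: middle of its underside.
- kettle_grip (a point): Middle of the kettle's hand grip, a level bar 16 mm wide, 18 mm high and 54 mm long with flat sides at the top of the bail, 134 mm above the pot's underside; axes as the pot's, the grip lies along y.
- billy_grip (a point): Middle of the billy's hand grip, a level bar 16 mm wide, 18 mm high and 54 mm long with flat sides at the top of the bail, 130 mm above the pot's underside; axes as the pot's, the grip lies along y.
- stewpot_grip (a point): Middle of the stewpot's hand grip, a level bar 16 mm wide, 18 mm high and 54 mm long with flat sides at the top of the bail, 122 mm above the pot's underside; axes as the pot's, the grip lies along y.
Not all that is in view belongs to the job. Of the things that look like the tin, the larger one is meant.

How it is judged:
By the outcome, as a careful person would: the job done as asked, in the order asked, and still so for the second after the job is handed in, with the robot touching nothing.
Of kettle, billy, stewpot only 2 to 3 are there at a start; the rules pass over those that are not, and their reading is None.
At some moment in a run one of kettle, billy, stewpot, tin may be knocked a few centimetres aside while the robot is not near it.
It also fails if it takes over 210 s, if anything falls off the work surface, if the arm or the gripper's body presses on something with over 40 N, if the wrist force passes 120 N, or if a joint passes its speed limit or range.

### The arm

A 6-joint arm with a two-finger parallel gripper is mounted at the origin on the work surface. World frame = base frame: x ahead of the robot, y to its left, z up, the work surface at z = 0. Lengths are in m, angles in rad, forces in N, time in s.
With the tool pointing down it reaches from about 0.25 to 0.775 m from the base axis. Payload 4 kg.
Tool frame: the origin (TCP) lies at the very end of the fingers, on their centre line; the grasp point (between the pads) lies 19 mm behind it; x points along the fingers, y is the direction in which the jaws open and shut, and the axes are right-handed (so a half turn about x gives the same grasp; the last joint's range is limited). The gripper opens to 94 mm and grips with 3 to 60 N. Pads are 16 mm wide; open, the fingers measure 119 mm over their backs; the gripper's body (75 mm by 177 mm) begins 78 mm behind the grasp point.
Start: joints at [1.234, 0.087, 1.371, -0, 1.684, -0.103], TCP at [0.127, 0.535, 0.206] pointing down, gripper open.
Joint ranges: [-3.1, 3.1], [-0.76, 2.03], [0.27, 2.55], [-1.08, 4.22], [0.17, 2.65], [-2.57, 2.57]. Speed limits (rad/s): [2.79, 2.79, 3.14, 3.14, 3.14, 3.14].

### API

Orientations are given as [roll, pitch, yaw] about the fixed x, y, z axes, in that order (R = Rz(yaw) Ry(pitch) Rx(roll)).
In Python, from bench import robot gives the robot as it stands.
- The arm moves only by the tool carry_out, never from a script. Its argument "targets" is a list of rows, each a list of 5 numbers: the closure, from 0 (fully open) to 1 (shut), then the shift along the tool's x, y, z in cm, then the turn about the tool's x in degrees. In form: [[fingers, tx, ty, tz, turn], ...]. A call has 1 to 20 rows; each row shifts and turns the commanded pose from where the row before left it, along the tool's axes as they then stand; what a row does not reach is not made up. A row lasts 1/10 s, in which the tool goes at most 50 mm and 8.59 degrees, less where a joint would pass 70% of its speed; a pose out of reach is approached as far as the arm can. A call is refused whole if a number of a shift passes 5 or a number of a turn 8.59, either way. A call with a gripper value outside its range is refused whole. The fingers move at their own pace and stop on an object; the grip force is fixed at half the most. Time passes only in rows, so rows that do not move let the fingers close. It gives the time, the measured TCP pose, the force and the opening at its end, in the units of the state.
- robot.get_obs(): the state, without advancing time (a new reading comes with each control period).
- robot.snapshot(name): name is "scene" or "top"; returns a dict with "image" (384x512x3 uint8, red, green, blue), "camera_matrix" (3x3 intrinsics, pixels), "distortion" ([k1, k2, p1, p2, k3] as OpenCV has them; the pictures are not rectified), "pose" (4x4, takes a point from camera to world coordinates). Camera axes: x right, y up, looking along -z (the intrinsics and any distortion apply to the point x, -y, -z); pixel columns grow to the right and rows downward; lengths in m; the calibration is good to about 2 mm. A picture is of the moment at which its call begins. There is no depth.
- robot.close_job(): hands the job in, once; it reports no verdict.
The state is a dict: "time": time; "joint_positions": joint angles; "qvel": joint speeds; "joint_torque": joint torques, N m; "tool_pos": TCP position; "ee_rot": TCP orientation; "wrist_force": force on the tool from outside, world axes, zero at the start; "wrist_torque": the same for the moment, N m; "width": finger opening in m.
Only numpy, scipy, OpenCV 4.12 (cv2) and the standard library are available. Lean on these libraries where they do the work, as an engineer would, in place of code of your own. Each camera call takes 0.05 s, during which the arm holds its last target. There are 200 camera calls.

## Working session

There is one attempt and no reset: what is moved stays moved. The work goes in short steps, Python scripts to look and compute and a tool call to move; the robot and the scene stay as the last step left them, time stands still between calls to the robot, and variables do not carry over. Pictures are saved under pics/ and viewed, about 12 in all and at most 16, crops included, and the job is handed in when it is done.

Besides the shell and the picture viewer there is one more tool, called by a JSON object that holds its "method" and its "body". carry_out: Moves the arm, as the interface text tells. Its arguments: {"type":"object","properties":{"targets":{"type":"array","items":{"type":"array","items":{"type":"number"}}}},"required":["targets"]}

```bash
ls; mkdir -p pics
python3 - <<'E'
from bench import robot
import cv2,numpy as np
o=robot.get_obs(); print(o)
ims=[]
for n in ("scene","top"):
    s=robot.snapshot(n); cv2.imwrite(f"pics/{n}0.png",s["image"][:,:,::-1]); print(n,s["camera_matrix"],s["distortion"],s["pose"])
    big=cv2.resize(s["image"][:,:,::-1],(800,600)); cv2.imwrite(f"pics/{n}0b.png",big)
E
```

```text
pics
{'time': 0.0, 'joint_positions': array([ 1.23391188e+00,  8.79105843e-02,  1.37223538e+00, -1.45710242e-05,
        1.68358125e+00, -1.03062154e-01]), 'qvel': array([ 0.00139792, -0.00169914, -0.00026782, -0.00169845, -0.00141104,
       -0.00239247]), 'joint_torque': array([ 3.46288125e-04, -3.40178525e+01, -3.02430403e+01,  7.17255310e-02,
        3.29174171e-02, -1.71795073e-04]), 'tool_pos': array([0.1272428 , 0.53452189, 0.20433802]), 'ee_rot': array([-1.66707408,  1.56866172, -1.900898  ]), 'wrist_force': array([-0.27368435, -0.67545356,  0.40888968]), 'wrist_torque': array([ 0.01183152,  0.0668756 , -0.02038121]), 'width': 0.09372405574915289}
scene [[405.58526307   0.         255.52969828]
 [  0.         405.58526307 193.81077157]
 [  0.           0.           1.        ]] [-0.13257848  0.          0.          0.          0.        ] [[-0.57281692 -0.52840102  0.62663637  1.16647856]
 [ 0.81967334 -0.37303213  0.43472133  0.5215474 ]
 [ 0.00404831  0.76265286  0.64679535  0.85277827]
 [ 0.          0.          0.          1.        ]]
top [[466.42560335   0.         253.62123684]
 [  0.         466.42560335 192.67400809]
 [  0.           0.           1.        ]] [-0.0695595  0.         0.         0.         0.       ] [[-1.89001367e-02  9.81257888e-01 -1.91770023e-01  1.56772332e-01]
 [-9.99811956e-01 -1.77164225e-02  7.88550410e-03 -7.26251413e-04]
 [ 4.34023436e-03  1.91882999e-01  9.81408211e-01  1.54688522e+00]
 [ 0.00000000e+00  0.00000000e+00  0.00000000e+00  1.00000000e+00]]
```

View pics/scene0b.png

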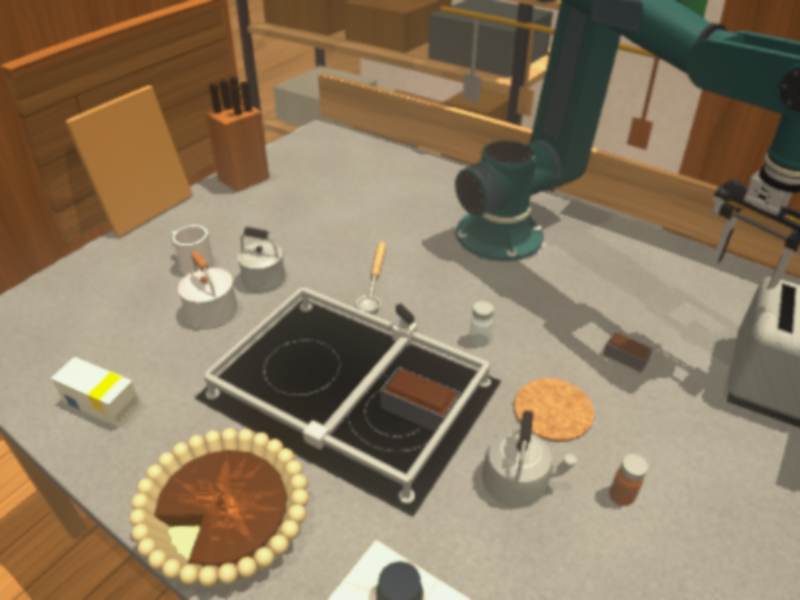

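View pics/top0b.png

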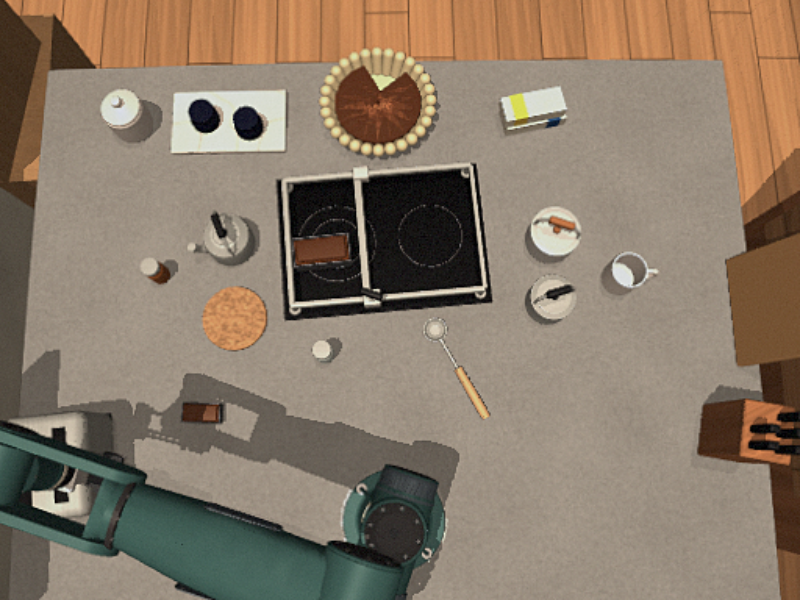

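```bash
cat > h.py <<'E'
import cv2,numpy as np
from bench import robot
from scipy.spatial.transform import Rotation as Rn
F=np.diag([1,-1,-1.])
def ray(s,uv):
    p=cv2.undistortPoints(np.array([[uv]],float),s["camera_matrix"],np.array(s["distortion"]))[0,0]
    T=np.array(s["pose"]); d=T[:3,:3]@(F@np.r_[p,1]); return T[:3,3],d/np.linalg.norm(d)
def onz(s,uv,z):
    o,d=ray(s,uv); return o+d*(z-o[2])/d[2]
def tri(s1,u1,s2,u2):
    o1,d1=ray(s1,u1);o2,d2=ray(s2,u2)
    t=np.linalg.lstsq(np.c_[d1,-d2],o2-o1,rcond=None)[0]
    a,b=o1+t[0]*d1,o2+t[1]*d2; return (a+b)/2,np.linalg.norm(a-b)
def proj(s,P):
    T=np.array(s["pose"]); c=(np.atleast_2d(P)-T[:3,3])@T[:3,:3]@F
    return cv2.projectPoints(c,np.zeros(3),np.zeros(3),s["camera_matrix"],np.array(s["distortion"]))[0][:,0]
def crop(s,name,x0,y0,x1,y1,k):
    im=cv2.resize(s["image"][y0:y1,x0:x1,::-1],None,fx=k,fy=k,interpolation=cv2.INTER_CUBIC)
    for x in range(x0-x0%20+20,x1,20): cv2.putText(im,str(x),(int((x-x0)*k),8),0,.3,(0,255,255),1); cv2.line(im,(int((x-x0)*k),10),(int((x-x0)*k),14),(0,255,255),1)
    for y in range(y0-y0%20+20,y1,20): cv2.putText(im,str(y),(0,int((y-y0)*k)),0,.3,(0,255,255),1); cv2.line(im,(18,int((y-y0)*k)),(24,int((y-y0)*k)),(0,255,255),1)
    cv2.imwrite(f"pics/{name}.png",im)
def st():
    o=robot.get_obs(); R=Rn.from_euler('xyz',o["ee_rot"]).as_matrix()
    print("t",o["time"].__round__(2),"pos",o["tool_pos"].round(4),"x",R[:,0].round(3),"yjaw",R[:,1].round(3),"w",round(o["width"],4),"F",o["wrist_force"].round(1),"q",o["joint_positions"].round(2)); return o,R
E
python3 - <<'E'
from h import *
t=robot.snapshot("top"); s=robot.snapshot("scene")
crop(t,"t1",120,100,380,236,3); crop(s,"s1",105,135,415,330,2.55)
E
```

```text
(no output)
```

View pics/t1.png

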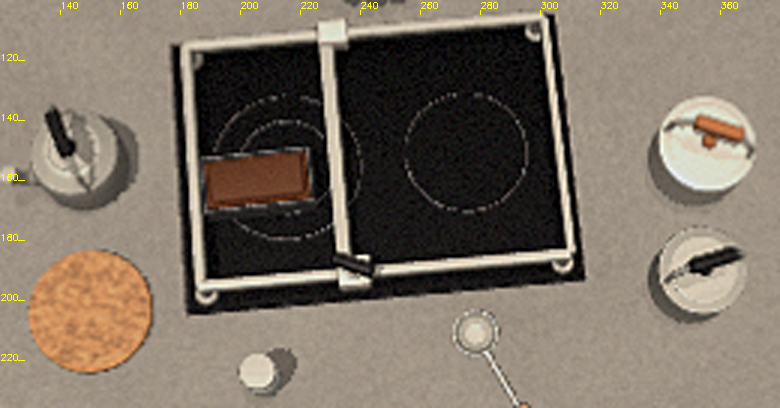

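View pics/s1.png

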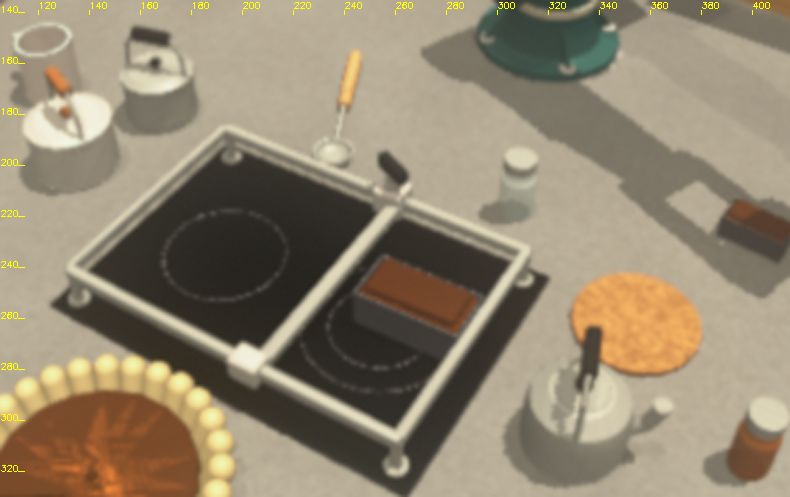

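Run:
```python
from h import *
t=robot.snapshot("top"); s=robot.snapshot("scene")
T=lambda a,b:(120+a/3,100+b/3); S=lambda a,b:(105+a/2.55,135+b/2.55)
for n,p,z in [("glassBL",(171,45),.008),("glassFR",(584,280),.008),("glassFL",(188,316),.008),
 ("railBL",(185,47),.058),("railBR",(552,15),.058),("railFR",(575,250),.058),("railFL",(200,291),.058),
 ("barB",(320,46),.057),("barF",(338,255),.057),
 ("knobL",(335,256),.106),("knobR",(376,271),.106),("tin",(203,155),.046),("tin",(307,148),.046),("tin",(312,198),.046),("tin",(207,212),.046),
 ("triv",(91,311),.01),("kg1",(52,110),.143),("kg2",(68,152),.143),("bg1",(697,120),.139),("bg2",(745,133),.139),("sg1",(690,268),.131),("sg2",(742,253),.131),("spout",(15,175),.07)]:
  print(n,onz(t,T(*p),z).round(4))
for n,p,q in [("kg",(60,131),(591,353)),("bg",(721,127),(59,80)),("sg",(716,260),(150,37)),("knob",(355,263),(394,169)),("tinc",(257,179),(420,295)),("trivet",(91,311),(636,323)),("railBL",(183,45),(397,437)),("railFL",(200,290),(528,245)),("railFR",(575,250),(226,130)),("railBR",(552,15),(72,265))]:
  x,e=tri(t,T(*p),s,S(*q)); print(n,x.round(4),e.round(4))
st()
```

```text
glassBL [0.7382 0.2488 0.008 ]
glassFR [ 0.4515 -0.2185  0.008 ]
glassFL [0.4186 0.2252 0.008 ]
railBL [0.7166 0.2248 0.058 ]
railBR [ 0.7474 -0.1892  0.058 ]
railFR [ 0.4754 -0.2031  0.058 ]
railFL [0.4373 0.2051 0.058 ]
barB [0.7151 0.0731 0.057 ]
barF [0.4747 0.0552 0.057 ]
knobL [0.4632 0.0566 0.106 ]
knobR [0.4463 0.0137 0.106 ]
tin [0.5936 0.2049 0.046 ]
tin [0.5995 0.089  0.046 ]
tin [0.542  0.0837 0.046 ]
tin [0.5282 0.1998 0.046 ]
triv [0.4258 0.3336 0.01  ]
kg1 [0.6177 0.3514 0.143 ]
kg2 [0.5714 0.333  0.143 ]
bg1 [ 0.5959 -0.3272  0.139 ]
bg2 [ 0.5809 -0.3773  0.139 ]
sg1 [ 0.4386 -0.312   0.131 ]
sg2 [ 0.4535 -0.3674  0.131 ]
spout [0.568  0.4081 0.07  ]
kg [0.5954 0.3452 0.1377] 0.0038
bg [ 0.5876 -0.3516  0.134 ] 0.0048
sg [ 0.4475 -0.3406  0.121 ] 0.0034
knob [0.4556 0.0385 0.0968] 0.0061
tinc [0.5614 0.1455 0.0547] 0.004
trivet [0.426  0.3355 0.0064] 0.0024
railBL [0.7185 0.2269 0.0592] 0.0001
railFL [0.438  0.2051 0.0594] 0.0004
railFR [ 0.4738 -0.2002  0.053 ] 0.0087
railBR [ 0.7436 -0.1843  0.0553] 0.0135
t 0.3 pos [0.1274 0.5349 0.2051] x [-0.    -0.001 -1.   ] yjaw [ 0.232  0.973 -0.001] w 0.094 F [-0.3  0.1 -0.8] q [ 1.23  0.09  1.37 -0.    1.68 -0.1 ]
```

{"method": "carry_out", "body": {"targets": [[0,0,-2.93,3.1,0],[0,0,-2.93,3.1,0],[0,0,-2.93,3.1,0],[0,0,-2.93,3.1,0],[0,0,-2.93,3.1,0],[0,0,-2.93,3.1,0],[0,0,-2.93,3.1,0],[0,0,-2.93,3.1,0],[0,0,-2.93,3.1,0],[0,0,-2.93,3.1,0],[0,0,-2.93,3.1,0],[0,0,-2.93,3.1,0],[0,0,-2.93,3.1,0],[0,0,-2.93,3.1,0]]}}

```text
time: 1.7
tool_pos: [0.4553, 0.0338, 0.2056]
ee_rot: [0.611, 1.57, 0.377]
wrist_force: [0.8, 0.4, 0.9]
width: 0.0938
```

{"method": "carry_out", "body": {"targets": [[0,0,0,0,8.2],[0,0,0,0,8.2],[0,0,0,0,8.2],[0,0,0,0,8.2],[0,0,0,0,8.2],[0,0,0,0,8.2],[0,0,0,0,8.2],[0,0,0,0,8.2],[0,0,0,0,8.2],[0,0,0,0,8.2],[0,0,0,0,8.2],[0,0,0,0,8.2],[0,0,0,0,0]]}}

```text
time: 3.0
tool_pos: [0.4546, 0.0355, 0.2055]
ee_rot: [2.95, 1.571, 0.999]
wrist_force: [0.7, 0.2, -0.2]
width: 0.0938
```

{"method": "carry_out", "body": {"targets": [[0,3.1,0,0,0],[0,3.1,0,0,0],[0,3.1,0,0,0],[0,2.1,0,0,0],[0,1.0,0,0,0],[0,0,0,0,0],[1,0,0,0,0],[1,0,0,0,0],[1,0,0,0,0],[1,0,0,0,0],[1,0,0,0,0],[1,0,0,0,0],[1,0,0,0,0]]}}

```text
time: 4.3
tool_pos: [0.4546, 0.0355, 0.0815]
ee_rot: [2.816, 1.571, 0.864]
wrist_force: [-0.9, 0.2, -0.3]
width: 0.0417
```

```bash
python3 -c "
from h import *
o,R=st();print(o['wrist_torque'],np.degrees(np.arctan2(R[1,1],R[0,1])))"
```

```text
t 4.3 pos [0.4546 0.0355 0.0815] x [ 0.  0. -1.] yjaw [ 0.929 -0.371  0.   ] w 0.0417 F [-0.9  0.2 -0.3] q [-0.05 -0.06  1.77  0.    1.43  0.33]
[-0.07005849  0.12195054 -0.05529467] -21.796241203559752
```

Still closing; give it more time.

{"method": "carry_out", "body": {"targets": [[1,0,0,0,0],[1,0,0,0,0],[1,0,0,0,0],[1,0,0,0,0],[1,0,0,0,0],[1,0,0,0,0],[1,0,0,0,0]]}}

```text
time: 5.0
tool_pos: [0.4544, 0.0356, 0.0814]
ee_rot: [-1.576, 1.57, 2.756]
wrist_force: [-1.2, 1.2, 1.3]
width: 0.014
```

{"method": "carry_out", "body": {"targets": [[1,0,0,0,-8],[1,0,0,0,-8],[1,0,0,0,-8],[1,0,0,0,-8],[1,0,0,0,-8],[1,0,0,0,-8],[1,0,0,0,-8],[1,0,0,0,-8],[1,0,0,0,-8],[1,0,0,0,-8],[1,0,0,0,-8],[1,0,0,0,-8],[1,0,0,0,-8],[1,0,0,0,0],[1,0,0,0,0]]}}

```text
time: 6.5
tool_pos: [0.4576, 0.0362, 0.0812]
ee_rot: [0.402, 1.563, 0.266]
wrist_force: [8.2, 2.6, -6.4]
width: 0.0138
```

```bash
python3 -c "
from h import *
o,R=st();print(o['wrist_torque'],np.degrees(np.arctan2(R[1,1],R[0,1])))"
```

```text
t 6.5 pos [0.4576 0.0362 0.0812] x [ 0.007  0.002 -1.   ] yjaw [0.136 0.991 0.003] w 0.0138 F [ 8.2  2.6 -6.4] q [-0.05 -0.06  1.77  0.    1.43 -1.48]
[ 0.4225299  -1.37744728  0.02689144] 82.20892658560462
```

{"method": "carry_out", "body": {"targets": [[1,0,-0.5,0.35,0],[1,0,-1.1,0.245,0],[1,0,-1.1,0.24,0],[1,0,-1.1,0.24,0],[1,0,-1.1,0.24,0],[1,0,-1.1,0.24,0],[1,0,-1.1,0.24,0],[1,0,-1.1,0.24,0],[1,0,-1.1,0.24,0],[1,0,-1.1,0.24,0],[1,0,-1.1,0.24,0],[1,0,-1.1,0.24,0],[1,0,-1.1,0.24,0],[1,0,-1.1,0.24,0],[1,0,-1.1,0.24,0],[1,0,-1.1,0.24,0],[1,0,-1.1,0.24,0],[1,0,-1.1,0.24,0],[1,0,-1.0,0.24,0],[1,0,-0.8,0.2,0]]}}

```text
time: 8.5
tool_pos: [0.4734, -0.1802, 0.0812]
ee_rot: [-3.023, 1.568, 3.124]
wrist_force: [-1.8, 2.6, -3.1]
width: 0.0135
```

{"method": "carry_out", "body": {"targets": [[1,0,-0.4,0,0],[1,0,0,0,0]]}}

```text
time: 8.7
tool_pos: [0.4737, -0.1846, 0.0812]
ee_rot: [-1.607, 1.569, -1.744]
wrist_force: [-0.7, -0.6, -5.6]
width: 0.0137
```

```bash
python3 -c "
from h import *
o,R=st();print(o['wrist_torque'],np.degrees(np.arctan2(R[1,1],R[0,1])))"
```

```text
t 8.7 pos [ 0.4737 -0.1846  0.0812] x [-0.    -0.002 -1.   ] yjaw [ 0.136  0.991 -0.002] w 0.0137 F [-0.7 -0.6 -5.6] q [-0.48  0.05  1.66 -0.    1.43 -1.92]
[-0.17501092 -0.13041415  0.06114215] 82.15813724492753
```

{"method": "carry_out", "body": {"targets": [[0,0,0,0,0],[0,0,0,0,0],[0,0,0,0,0],[0,0,0,0,0],[0,-1,0,0,0],[0,-3,0,0,0],[0,-4,0,0,0],[0,-4,0,0,0],[0,-2,0,0,0],[0,0,0,0,0]]}}

```text
time: 9.7
tool_pos: [0.4758, -0.1841, 0.2267]
ee_rot: [-0.343, 1.561, -0.479]
wrist_force: [-0.2, -0.5, -0.5]
width: 0.0907
```

Run:
```python
from h import *
st()
t=robot.snapshot("top"); crop(t,"t2",120,100,380,236,3)
```

```text
t 9.7 pos [ 0.4758 -0.1841  0.2267] x [ 0.009 -0.004 -1.   ] yjaw [ 0.135  0.991 -0.003] w 0.0907 F [-0.2 -0.5 -0.5] q [-0.48 -0.01  1.43  0.    1.71 -1.92]
```

View pics/t2.png

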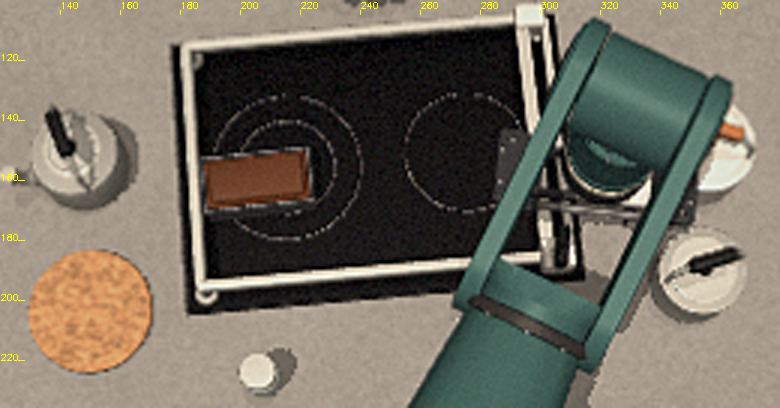

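{"method": "carry_out", "body": {"targets": [[0,0,3.38,0.43,0],[0,0,3.38,0.43,0],[0,0,3.38,0.43,0],[0,0,3.38,0.43,0],[0,0,3.38,0.43,0],[0,0,3.38,0.43,0],[0,0,3.38,0.43,0],[0,0,3.38,0.43,0],[0,0,3.38,0.43,0],[0,0,3.38,0.43,0],[0,0,0,0,8.55],[0,0,0,0,8.55],[0,0,0,0,8.55],[0,0,0,0,8.55],[0,0,0,0,8.55],[0,0,0,0,8.55],[0,0,0,0,8.55],[0,0,0,0,8.55],[0,0,0,0,8.55],[0,0,0,0,0]]}}

```text
time: 11.75
tool_pos: [0.5613, 0.1457, 0.2189]
ee_rot: [-1.513, 1.566, -2.992]
wrist_force: [-0.9, -0.6, 0.1]
width: 0.094
```

Run:
```python
from h import *
st()
t=robot.snapshot("top");T=lambda a,b:(120+a/3,100+b/3)
print([onz(t,T(*p),.054).round(4) for p in [(204,157),(308,148),(311,200),(207,214)]])
```

```text
t 11.75 pos [0.5613 0.1457 0.2189] x [-0.004 -0.001 -1.   ] yjaw [ 0.996  0.092 -0.004] w 0.094 F [-0.9 -0.6  0.1] q [0.16 0.16 1.27 0.   1.72 0.06]
[array([0.5889, 0.2026, 0.054 ]), array([0.5971, 0.0874, 0.054 ]), array([0.5377, 0.0844, 0.054 ]), array([0.5239, 0.1987, 0.054 ])]
```

{"method": "carry_out", "body": {"targets": [[0,4,0,0,0],[0,4,0,0,0],[0,4,0,0,0],[0,4,0,0,0],[0,2.5,0,0,0],[0,1.3,0,0,0],[0,0,0,0,0],[1,0,0,0,0],[1,0,0,0,0],[1,0,0,0,0],[1,0,0,0,0],[1,0,0,0,0],[1,0,0,0,0],[1,0,0,0,0],[1,0,0,0,0],[1,0,0,0,0],[1,0,0,0,0]]}}

```text
time: 13.5
tool_pos: [0.5623, 0.146, 0.0246]
ee_rot: [2.309, 1.571, 0.83]
wrist_force: [-3.8, -1.4, 5.9]
width: 0.0619
```

```bash
python3 -c "
from h import *
st()"
```

```text
t 13.5 pos [0.5623 0.146  0.0246] x [ 0.  0. -1.] yjaw [0.996 0.092 0.   ] w 0.0619 F [-3.8 -1.4  5.9] q [0.16 0.26 1.54 0.   1.34 0.06]
```

{"method": "carry_out", "body": {"targets": [[1,-1,0,0,0],[1,-2,0,0,0],[1,-3,0,0,0],[1,-3,0,0,0],[1,-1.5,0,0,0],[1,0,-0.6,-1.0,0],[1,0,-1.18,-2.02,0],[1,0,-1.18,-2.02,0],[1,0,-1.18,-2.02,0],[1,0,-1.18,-2.02,0],[1,0,-1.18,-2.02,0],[1,0,-1.18,-2.02,0],[1,0,-1.18,-2.02,0],[1,0,-1.18,-2.02,0],[1,0,-1.18,-2.02,0],[1,0,-0.6,-1.0,0],[1,0,0,0,0],[1,0,0,0,0]]}}

```text
time: 15.3
tool_pos: [0.4259, 0.3354, 0.1275]
ee_rot: [-0.594, 1.569, -2.073]
wrist_force: [-0.9, -0.2, -2.6]
width: 0.0617
```

```bash
python3 -c "
from h import *
st()"
```

```text
t 15.3 pos [0.4259 0.3354 0.1275] x [-0.001 -0.002 -1.   ] yjaw [ 0.996  0.092 -0.001] w 0.0617 F [-0.9 -0.2 -2.6] q [ 0.56  0.1   1.51 -0.    1.53  0.47]
```

{"method": "carry_out", "body": {"targets": [[1,2,0,0,0],[1,3,0,0,0],[1,2.5,0,0,0],[1,1,0,0,0],[1,0.6,0,0,0],[1,0.4,0,0,0],[1,0.2,0,0,0],[1,0.2,0,0,0],[1,0,0,0,0]]}}

```text
time: 16.2
tool_pos: [0.4265, 0.3363, 0.0302]
ee_rot: [2.06, 1.569, 0.581]
wrist_force: [0.4, 0.2, -2.8]
width: 0.0615
```

```bash
python3 -c "
from h import *
st()"
```

```text
t 16.2 pos [0.4265 0.3363 0.0302] x [ 0.001  0.001 -1.   ] yjaw [0.996 0.092 0.001] w 0.0615 F [ 0.4  0.2 -2.8] q [0.56 0.17 1.63 0.   1.33 0.47]
```

{"method": "carry_out", "body": {"targets": [[1,0.15,0,0,0],[1,0.15,0,0,0],[1,0,0,0,0]]}}

```text
time: 16.5
tool_pos: [0.4262, 0.3362, 0.0266]
ee_rot: [2.145, 1.57, 0.666]
wrist_force: [0.4, 0.1, -2.9]
width: 0.0616
```

{"method": "carry_out", "body": {"targets": [[1,0.1,0,0,0],[1,0,0,0,0]]}}

```text
time: 16.7
tool_pos: [0.4262, 0.3361, 0.0266]
ee_rot: [2.294, 1.57, 0.815]
wrist_force: [-2.8, -0.9, 3.1]
width: 0.0617
```

{"method": "carry_out", "body": {"targets": [[0,0,0,0,0],[0,0,0,0,0],[0,0,0,0,0],[0,0,0,0,0],[0,-1.5,0,0,0],[0,-4,0,0,0],[0,-4,0,0,0],[0,-4,0,0,0],[0,-4,0,0,0],[0,-3,0,0,0],[0,0,0,0,8.1],[0,0,0,0,8.1],[0,0,0,0,8.1],[0,0,0,0,8.1],[0,0,0,0,8.1],[0,0,0,0,8.1],[0,0,0,0,8.1],[0,0,0,0,8.1],[0,0,0,0,8.1],[0,0,0,0,0]]}}

```text
time: 18.7
tool_pos: [0.4262, 0.3361, 0.2317]
ee_rot: [-2.932, 1.569, 0.6]
wrist_force: [0.1, 0.6, -0.2]
width: 0.094
```

Run:
```python
from h import *
st()
t=robot.snapshot("top"); s=robot.snapshot("scene"); crop(t,"a",120,100,250,236,3); crop(s,"b",260,190,420,326,3)
a,b=cv2.imread("pics/a.png"),cv2.imread("pics/b.png"); cv2.imwrite("pics/t3.png",np.hstack([a[:408],b[:408]])[:, :870])
```

```text
t 18.7 pos [0.4262 0.3361 0.2317] x [ 0.001  0.001 -1.   ] yjaw [ 0.381 -0.925 -0.   ] w 0.094 F [ 0.1  0.6 -0.2] q [0.56 0.07 1.34 0.   1.73 1.74]
```

View pics/t3.png

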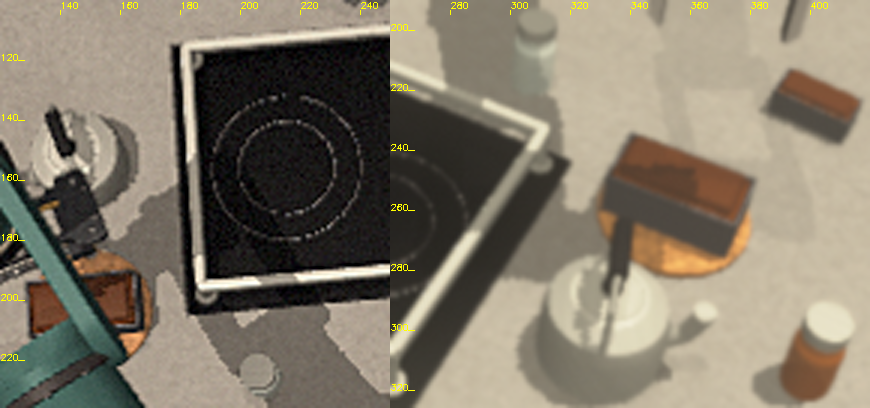

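{"method": "carry_out", "body": {"targets": [[0,0,1.16,-3.18,0],[0,0,1.16,-3.18,0],[0,0,1.16,-3.18,0],[0,0,1.16,-3.18,0],[0,0,1.16,-3.18,0],[0,0,0,0,0]]}}

```text
time: 19.4
tool_pos: [0.5983, 0.3418, 0.2274]
ee_rot: [0.324, 1.568, -2.428]
wrist_force: [-0.1, 0.2, -1.6]
width: 0.094
```

{"method": "carry_out", "body": {"targets": [[0,3,0,0,0],[0,3.5,0,0,0],[0,2.5,0,0,0],[0,1.5,0,0,0],[0,0.7,0,0,0],[0,0,0,0,0],[1,0,0,0,0],[1,0,0,0,0],[1,0,0,0,0],[1,0,0,0,0],[1,0,0,0,0],[1,0,0,0,0],[1,0,0,0,0],[1,0,0,0,0],[1,0,0,0,0],[1,0,0,0,0],[1,0,0,0,0],[1,0,0,0,0],[1,0,0,0,0]]}}

```text
time: 21.3
tool_pos: [0.5951, 0.3431, 0.1184]
ee_rot: [-1.53, 1.57, 2.002]
wrist_force: [-1.2, 0.5, -0.5]
width: 0.0157
```

```bash
python3 -c "
from h import *
st()"
```

```text
t 21.3 pos [0.5951 0.3431 0.1184] x [-0.  0. -1.] yjaw [ 0.381 -0.925 -0.001] w 0.0157 F [-1.2  0.5 -0.5] q [0.44 0.42 1.14 0.   1.59 1.62]
```

{"method": "carry_out", "body": {"targets": [[1,-0.6,0,0,0],[1,-1.5,0,0,0],[1,-2.5,0,0,0],[1,-2.5,0,0,0],[1,-1.8,0,0,0],[1,-0.6,0.9,0.43,0],[1,0,1.81,0.855,0],[1,0,1.81,0.855,0],[1,0,1.81,0.855,0],[1,0,1.81,0.855,0],[1,0,1.81,0.855,0],[1,0,1.81,0.855,0],[1,0,1.81,0.855,0],[1,0,1.81,0.855,0],[1,0,1.81,0.855,0],[1,0,0.9,0.43,0],[1,0,0,0,0]]}}

```text
time: 23.0
tool_pos: [0.5849, 0.1413, 0.2137]
ee_rot: [2.664, 1.571, -0.09]
wrist_force: [-0.2, -0.3, -3.5]
width: 0.0159
```

{"method": "carry_out", "body": {"targets": [[1,0,0,0,-4],[1,0,0,0,-7.6],[1,0,0,0,-7.6],[1,0,0,0,-7.6],[1,0,0,0,-7.6],[1,0,0,0,-7.6],[1,0,0,0,-7.6],[1,0,0,0,-7.6],[1,0,0,0,-7.6],[1,0,0,0,-4],[1,0,0,0,-3],[1,0,0,0,0],[1,0,0,0,0]]}}

```text
time: 24.3
tool_pos: [0.5849, 0.1437, 0.2134]
ee_rot: [3.1, 1.57, 1.601]
wrist_force: [0.7, -0.0, -2.8]
width: 0.0158
```

Run:
```python
from h import *
st()
t=robot.snapshot("top"); s=robot.snapshot("scene"); crop(t,"a",120,90,270,236,2.7); crop(s,"b",230,190,380,336,2.7)
a,b=cv2.imread("pics/a.png"),cv2.imread("pics/b.png"); cv2.imwrite("pics/t4.png",np.hstack([a,b])[:, :870])
```

```text
t 24.3 pos [0.5849 0.1437 0.2134] x [-0.     0.001 -1.   ] yjaw [0.997 0.072 0.   ] w 0.0158 F [ 0.7 -0.  -2.8] q [0.15 0.2  1.22 0.   1.71 0.07]
```

View pics/t4.png

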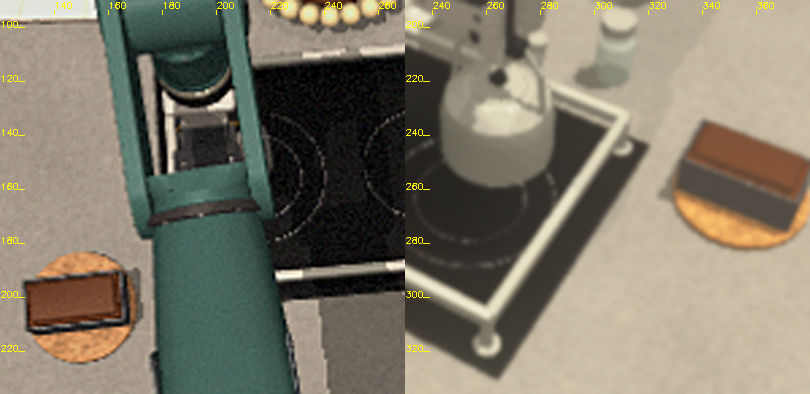

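{"method": "carry_out", "body": {"targets": [[1,1,0,0,0],[1,2,0,0,0],[1,2,0,0,0],[1,1.5,0,0,0],[1,0.8,0,0,0],[1,0.6,0,0,0],[1,0.3,0,0,0],[1,0.2,0,0,0],[1,0,0,0,0]]}}

```text
time: 25.3
tool_pos: [0.5853, 0.143, 0.13]
ee_rot: [1.713, 1.57, 0.215]
wrist_force: [-0.5, 1.0, -2.9]
width: 0.0155
```

{"method": "carry_out", "body": {"targets": [[1,0.15,0,0,0],[1,0.15,0,0,0],[1,0,0,0,0]]}}

```text
time: 25.6
tool_pos: [0.5849, 0.143, 0.1264]
ee_rot: [-3.063, 1.571, 1.722]
wrist_force: [-0.5, -0.0, -3.2]
width: 0.0155
```

Run:
```python
from h import *
st()
t=robot.snapshot("top");s=robot.snapshot("scene")
T=lambda a,b:(120+a/2.7,90+b/2.7);S=lambda a,b:(230+(a-405)/2.7,190+b/2.7)
for n,p,z in [("tl",(25,281),.056),("tr",(122,270),.056),("br",(130,324),.056),("bl",(28,333),.056),("trivL",(24,307),.01),("trivR",(136,307),.01)]: print(n,onz(t,T(*p),z).round(4))
```

```text
t 25.6 pos [0.5849 0.143  0.1264] x [-0.  0. -1.] yjaw [ 0.997  0.072 -0.   ] w 0.0155 F [-0.5 -0.  -3.2] q [0.15 0.23 1.37 0.   1.55 0.07]
tl [0.4508 0.3937 0.056 ]
tr [0.4622 0.2759 0.056 ]
br [0.3959 0.2652 0.056 ]
bl [0.3871 0.388  0.056 ]
trivL [0.4269 0.406  0.01  ]
trivR [0.4245 0.2662 0.01  ]
```

{"method": "carry_out", "body": {"targets": [[1,0.1,0,0,0],[1,0,0,0,0]]}}

```text
time: 25.9
tool_pos: [0.5851, 0.143, 0.1263]
ee_rot: [1.689, 1.57, 0.191]
wrist_force: [-0.2, -0.5, 1.2]
width: 0.0156
```

{"method": "carry_out", "body": {"targets": [[1,0.05,0,0,0],[0,0,0,0,0],[0,0,0,0,0],[0,0,0,0,0],[0,0,0,0,0],[0,0,0,0,0],[0,0,0,0,0],[0,-1,0,0,0],[0,-3,0,0,0],[0,-4,0,0,0],[0,-2.5,0,0,0],[0,0,0,0,0]]}}

```text
time: 27.1
tool_pos: [0.5872, 0.1434, 0.2366]
ee_rot: [1.657, 1.56, 0.159]
wrist_force: [0.2, 0.4, 0.8]
width: 0.0939
```

{"method": "carry_out", "body": {"targets": [[0,0,-0.25,3.8,0],[0,0,-0.25,3.8,0],[0,0,-0.25,3.8,0],[0,0,-0.25,3.8,0],[0,0,-0.25,3.8,0],[0,0,-0.25,3.8,0],[0,0,-0.25,3.8,0],[0,0,-0.25,3.8,0],[0,0,0,0,6.9],[0,0,0,0,6.9],[0,0,0,0,6.9],[0,0,0,0,0]]}}

```text
time: 28.3
tool_pos: [0.5865, -0.1617, 0.2285]
ee_rot: [-1.695, 1.569, 2.729]
wrist_force: [-0.0, -0.3, 0.4]
width: 0.0938
```

Run:
```python
from h import *
st()
t=robot.snapshot("top"); s=robot.snapshot("scene"); crop(t,"t5",120,100,380,236,3); crop(s,"b",100,135,230,255,3)
a,b=cv2.imread("pics/t5.png")[:,:390],cv2.imread("pics/b.png"); c=cv2.imread("pics/t5.png")[:360,560:]
cv2.imwrite("pics/t5.png",np.hstack([a[:360,:220],b[:360],c]))
```

```text
t 28.3 pos [ 0.5865 -0.1617  0.2285] x [-0.002  0.001 -1.   ] yjaw [ 0.959 -0.285 -0.002] w 0.0938 F [-0.  -0.3  0.4] q [-0.36  0.22  1.18  0.    1.75 -0.07]
```

View pics/t5.png

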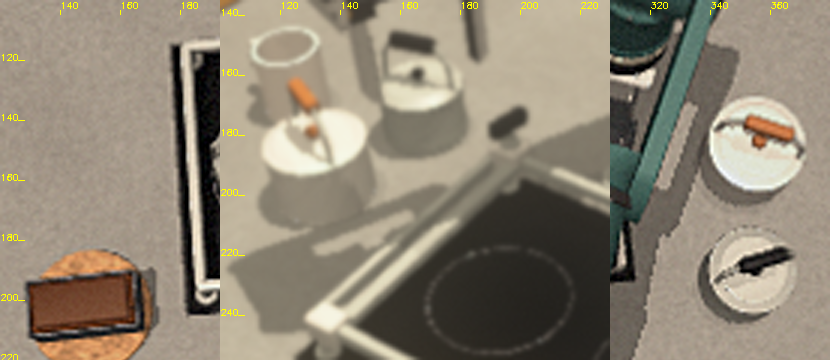

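{"method": "carry_out", "body": {"targets": [[0,0,0.93,3.03,0],[0,0,0.93,3.03,0],[0,0,0.93,3.03,0],[0,0,0.93,3.03,0],[0,0,0.93,3.03,0],[0,0,0.93,3.03,0],[0,0,0,0,0],[0,0,0,0,0]]}}

```text
time: 29.2
tool_pos: [0.5885, -0.352, 0.229]
ee_rot: [-2.258, 1.569, 2.166]
wrist_force: [-0.1, 0.3, -0.1]
width: 0.094
```

{"method": "carry_out", "body": {"targets": [[0,3,0,0,0],[0,3.5,0,0,0],[0,2.5,0,0,0],[0,1.5,0,0,0],[0,0.7,0,0,0],[0,0,0,0,0],[1,0,0,0,0],[1,0,0,0,0],[1,0,0,0,0],[1,0,0,0,0],[1,0,0,0,0],[1,0,0,0,0],[1,0,0,0,0],[1,0,0,0,0],[1,0,0,0,0],[1,0,0,0,0],[1,0,0,0,0],[1,0,0,0,0],[1,0,0,0,0]]}}

```text
time: 31.1
tool_pos: [0.5886, -0.3518, 0.1179]
ee_rot: [-1.96, 1.571, 2.464]
wrist_force: [-1.2, 0.9, 1.3]
width: 0.016
```

```bash
python3 -c "
from h import *
st()"
```

```text
t 31.1 pos [ 0.5886 -0.3518  0.1179] x [-0.  0. -1.] yjaw [ 0.959 -0.285 -0.   ] w 0.016 F [-1.2  0.9  1.3] q [-0.62  0.42  1.14  0.    1.58 -0.33]
```

{"method": "carry_out", "body": {"targets": [[1,-0.6,0,0,0],[1,-1.5,0,0,0],[1,-2.5,0,0,0],[1,-2.5,0,0,0],[1,-1.8,0,0,0],[1,-0.6,0,0,0],[1,0,0,0,0]]}}

```text
time: 31.8
tool_pos: [0.5892, -0.3521, 0.2149]
ee_rot: [1.283, 1.568, -0.577]
wrist_force: [0.9, -1.5, -3.0]
width: 0.0156
```

{"method": "carry_out", "body": {"targets": [[1,0,-0.32,-1.14,0],[1,0,-0.65,-2.28,0],[1,0,-0.65,-2.28,0],[1,0,-0.65,-2.28,0],[1,0,-0.65,-2.28,0],[1,0,-0.65,-2.28,0],[1,0,-0.65,-2.28,0],[1,0,-0.65,-2.28,0],[1,0,-0.65,-2.28,0],[1,0,-0.65,-2.28,0],[1,0,-0.65,-2.28,0],[1,0,-0.65,-2.28,0],[1,0,-0.65,-2.28,0],[1,0,-0.65,-2.28,0],[1,0,-0.65,-2.28,0],[1,0,-0.65,-2.28,0],[1,0,-0.32,-1.14,0],[1,0,0,0,0]]}}

```text
time: 33.6
tool_pos: [0.5921, 0.0293, 0.2117]
ee_rot: [-1.487, 1.568, 2.94]
wrist_force: [-0.3, -0.1, -3.5]
width: 0.0157
```

{"method": "carry_out", "body": {"targets": [[1,0,0,0,-3.4],[1,0,0,0,-7],[1,0,0,0,-7],[1,0,0,0,-3.4],[1,0,0,0,0],[1,0,0,0,0]]}}

```text
time: 34.2
tool_pos: [0.5928, 0.0266, 0.2126]
ee_rot: [-1.217, 1.57, -2.716]
wrist_force: [0.0, 0.2, -2.6]
width: 0.016
```

Run:
```python
from h import *
st()
t=robot.snapshot("top"); s=robot.snapshot("scene"); crop(t,"a",120,100,250,236,3); crop(s,"b",170,150,340,286,3)
a,b=cv2.imread("pics/a.png"),cv2.imread("pics/b.png"); cv2.imwrite("pics/t6.png",np.hstack([a[:,150:],b])[:,:800])
```

```text
t 34.2 pos [0.5928 0.0266 0.2126] x [-0.001 -0.    -1.   ] yjaw [ 0.997  0.072 -0.001] w 0.016 F [ 0.   0.2 -2.6] q [-0.05  0.18  1.25 -0.    1.71 -0.12]
```

View pics/t6.png

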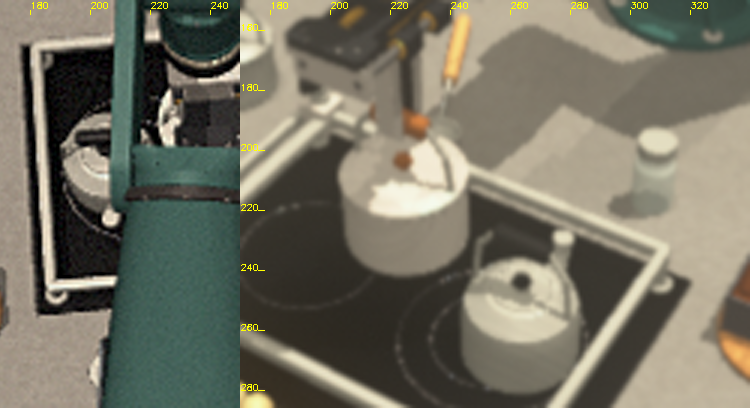

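{"method": "carry_out", "body": {"targets": [[1,1,0,0,0],[1,2,0,0,0],[1,2,0,0,0],[1,1.5,0,0,0],[1,0.8,0,0,0],[1,0.6,0,0,0],[1,0.3,0,0,0],[1,0.2,0,0,0],[1,0.1,0,0,0],[1,0,0,0,0]]}}

```text
time: 35.3
tool_pos: [0.5933, 0.0275, 0.1285]
ee_rot: [1.545, 1.57, 0.049]
wrist_force: [0.4, 0.9, -3.6]
width: 0.0159
```

{"method": "carry_out", "body": {"targets": [[1,0.1,0,0,0],[1,0.1,0,0,0],[1,0,0,0,0]]}}

```text
time: 35.6
tool_pos: [0.593, 0.0275, 0.1259]
ee_rot: [-2.612, 1.571, 2.175]
wrist_force: [0.2, 0.6, -3.6]
width: 0.0158
```

{"method": "carry_out", "body": {"targets": [[1,0.1,0,0,0],[1,0,0,0,0]]}}

```text
time: 35.8
tool_pos: [0.593, 0.0275, 0.1259]
ee_rot: [1.756, 1.57, 0.26]
wrist_force: [-2.0, 0.3, 1.4]
width: 0.0159
```

{"method": "carry_out", "body": {"targets": [[1,0.05,0,0,0],[0,0,0,0,0],[0,0,0,0,0],[0,0,0,0,0],[0,0,0,0,0],[0,0,0,0,0],[0,0,0,0,0],[0,-1,0,0,0],[0,-3,0,0,0],[0,-4,0,0,0],[0,-2.5,0,0,0],[0,0,0,0,0]]}}

```text
time: 37.0
tool_pos: [0.5953, 0.0274, 0.236]
ee_rot: [1.456, 1.56, -0.04]
wrist_force: [0.1, -0.4, 0.6]
width: 0.0936
```

Run:
```python
from h import *
st()
t=robot.snapshot("top"); s=robot.snapshot("scene"); crop(t,"a",290,120,390,236,4); crop(s,"b",100,130,200,246,4)
a,b=cv2.imread("pics/a.png"),cv2.imread("pics/b.png"); cv2.imwrite("pics/t7.png",np.hstack([a,b]))
```

```text
t 37.0 pos [0.5953 0.0274 0.236 ] x [ 0.011 -0.    -1.   ] yjaw [0.997 0.074 0.011] w 0.0936 F [ 0.1 -0.4  0.6] q [-0.05  0.18  1.21  0.    1.74 -0.12]
```

View pics/t7.png

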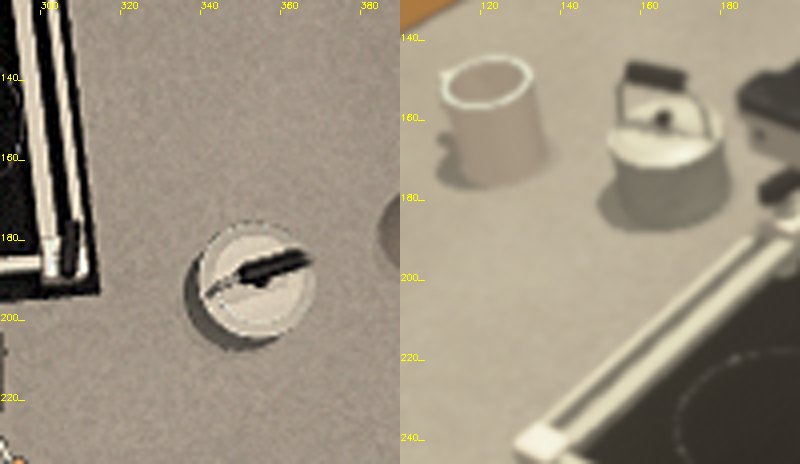

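{"method": "carry_out", "body": {"targets": [[0,0,-1.44,2.96,0],[0,0,-1.44,2.96,0],[0,0,-1.44,2.96,0],[0,0,-1.44,2.96,0],[0,0,-1.44,2.96,0],[0,0,-1.44,2.96,0],[0,0,-1.44,2.96,0],[0,0,-1.44,2.96,0],[0,0,-1.44,2.96,0],[0,0,-1.44,2.96,0],[0,0,-1.44,2.96,0],[0,0,-1.44,2.96,0],[0,0,0,0,-6],[0,0,0,0,-6],[0,0,0,0,0],[0,0,0,0,0]]}}

```text
time: 38.7
tool_pos: [0.4466, -0.3391, 0.2277]
ee_rot: [-2.64, 1.568, 2.354]
wrist_force: [-0.1, 1.1, 0.1]
width: 0.0941
```

{"method": "carry_out", "body": {"targets": [[0,3,0,0,0],[0,4,0,0,0],[0,2.5,0,0,0],[0,1.5,0,0,0],[0,0.8,0,0,0],[0,0,0,0,0],[1,0,0,0,0],[1,0,0,0,0],[1,0,0,0,0],[1,0,0,0,0],[1,0,0,0,0],[1,0,0,0,0],[1,0,0,0,0],[1,0,0,0,0],[1,0,0,0,0],[1,0,0,0,0],[1,0,0,0,0],[1,0,0,0,0],[1,0,0,0,0]]}}

```text
time: 40.6
tool_pos: [0.4472, -0.3395, 0.1113]
ee_rot: [2.15, 1.57, 0.863]
wrist_force: [0.9, 0.3, -0.2]
width: 0.0157
```

```bash
python3 -c "
from h import *
st()"
```

```text
t 40.6 pos [ 0.4472 -0.3395  0.1113] x [ 0.  0. -1.] yjaw [0.96 0.28 0.  ] w 0.0157 F [ 0.9  0.3 -0.2] q [-0.75  0.15  1.49  0.    1.5  -1.03]
```

{"method": "carry_out", "body": {"targets": [[1,-0.6,0,0,0],[1,-1.5,0,0,0],[1,-2.8,0,0,0],[1,-2.8,0,0,0],[1,-2.6,0,0,0],[1,-1.6,0,0,0],[1,-0.6,0,0,0],[1,0,0,0,0]]}}

```text
time: 41.4
tool_pos: [0.4473, -0.3399, 0.238]
ee_rot: [0.518, 1.568, -0.77]
wrist_force: [-1.1, 0.1, -3.2]
width: 0.0161
```

{"method": "carry_out", "body": {"targets": [[1,0,0.92,-0.85,0],[1,0,1.83,-1.69,0],[1,0,1.83,-1.69,0],[1,0,1.83,-1.69,0],[1,0,1.83,-1.69,0],[1,0,1.83,-1.69,0],[1,0,1.83,-1.69,0],[1,0,1.83,-1.69,0],[1,0,1.83,-1.69,0],[1,0,1.83,-1.69,0],[1,0,1.83,-1.69,0],[1,0,1.83,-1.69,0],[1,0,0.92,-0.85,0],[1,0,0,0,0],[1,0,0,0,4],[1,0,0,0,4.1],[1,0,0,0,4],[1,0,0,0,0],[1,0,0,0,0]]}}

```text
time: 43.3
tool_pos: [0.6006, -0.084, 0.2362]
ee_rot: [-1.442, 1.57, -2.94]
wrist_force: [0.3, 0.2, -2.1]
width: 0.0157
```

Run:
```python
from h import *
st()
t=robot.snapshot("top"); s=robot.snapshot("scene"); crop(t,"a",180,95,330,205,2.7); crop(s,"b",130,170,280,280,2.7)
a,b=cv2.imread("pics/a.png"),cv2.imread("pics/b.png"); cv2.imwrite("pics/t8.png",np.hstack([a,b])[:,:800])
```

```text
t 43.3 pos [ 0.6006 -0.084   0.2362] x [-0.001 -0.    -1.   ] yjaw [ 0.997  0.073 -0.001] w 0.0157 F [ 0.3  0.2 -2.1] q [-0.23  0.21  1.17 -0.    1.76 -0.31]
```

View pics/t8.png

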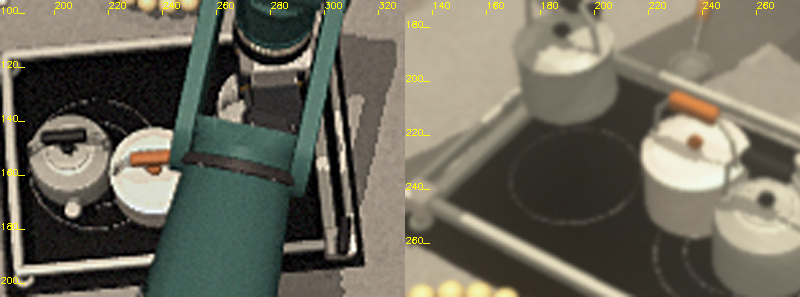

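Run:
```python
from h import *
t=robot.snapshot("top");s=robot.snapshot("scene")
T=lambda a,b:(180+a/2.7,95+b/2.7);S=lambda a,b:(130+(a-405)/2.7,170+b/2.7)
print(onz(t,T(64,134),.151),onz(t,T(152,158),.147))
print(tri(t,T(152,158),s,S(694,106)))
```

```text
[0.58482838 0.14066905 0.151     ] [0.55536505 0.03956178 0.147     ]
(array([0.55656736, 0.03995864, 0.14217713]), np.float64(0.0006139525884017702))
```

{"method": "carry_out", "body": {"targets": [[1,1,0,0,0],[1,2.5,0,0,0],[1,2.5,0,0,0],[1,2,0,0,0],[1,1.5,0,0,0],[1,0.9,0,0,0],[1,0.5,0,0,0],[1,0.3,0,0,0],[1,0.2,0,0,0],[1,0,0,0,0]]}}

```text
time: 44.5
tool_pos: [0.6015, -0.0834, 0.1231]
ee_rot: [1.323, 1.57, -0.175]
wrist_force: [-0.0, -0.4, -2.1]
width: 0.0157
```

{"method": "carry_out", "body": {"targets": [[1,0.1,0,0,0],[1,0.1,0,0,0],[1,0,0,0,0]]}}

```text
time: 44.8
tool_pos: [0.6012, -0.0833, 0.1205]
ee_rot: [1.725, 1.571, 0.227]
wrist_force: [-0.2, 0.3, -2.8]
width: 0.0155
```

{"method": "carry_out", "body": {"targets": [[1,0.1,0,0,0],[1,0.1,0,0,0],[1,0,0,0,0]]}}

```text
time: 45.1
tool_pos: [0.6015, -0.0833, 0.1193]
ee_rot: [1.379, 1.57, -0.119]
wrist_force: [0.1, -0.0, 1.2]
width: 0.0159
```

{"method": "carry_out", "body": {"targets": [[0,0,0,0,0],[0,0,0,0,0],[0,0,0,0,0],[0,0,0,0,0],[0,0,0,0,0],[0,0,0,0,0],[0,-1,0,0,0],[0,-3,0,0,0],[0,-4,0,0,0],[0,-3,0,0,0],[0,0,0,0,0],[0,0,-3,0,0],[0,0,-4,0,0],[0,0,-4,0,0],[0,0,-4,0,0],[0,0,-3,0,0],[0,0,0,0,0],[0,0,0,0,0]]}}

```text
time: 46.9
tool_pos: [0.4215, -0.0963, 0.2283]
ee_rot: [1.528, 1.57, 0.029]
wrist_force: [0.3, 0.3, 0.1]
width: 0.0938
```

Run:
```python
from h import *
st()
t=robot.snapshot("top"); s=robot.snapshot("scene"); crop(t,"a",180,95,330,205,2.7); crop(s,"b",150,170,300,280,2.7)
a,b=cv2.imread("pics/a.png"),cv2.imread("pics/b.png"); cv2.imwrite("pics/t9.png",np.hstack([a,b])[:,:800])
```

```text
t 46.9 pos [ 0.4215 -0.0963  0.2283] x [ 0.001  0.    -1.   ] yjaw [0.997 0.072 0.001] w 0.0938 F [0.3 0.3 0.1] q [-0.36 -0.18  1.58  0.    1.74 -0.43]
```

View pics/t9.png

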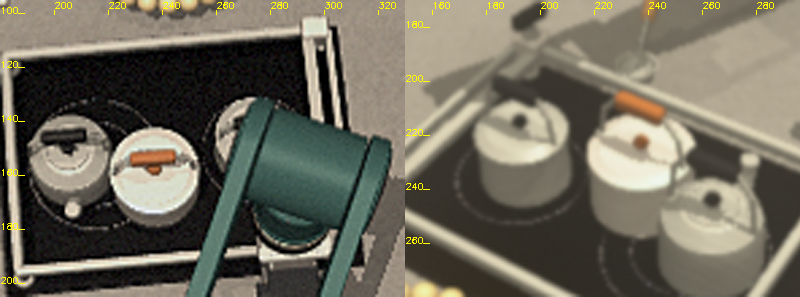

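{"method": "carry_out", "body": {"targets": [[0,0,2.88,-2.51,0],[0,0,2.88,-2.51,0],[0,0,2.88,-2.51,0],[0,0,2.88,-2.51,0],[0,0,2.88,-2.51,0],[0,0,0,0,0],[0,0,0,0,0],[0,3,0,0,0],[0,3,0,0,0],[0,2.2,0,0,0],[0,1.3,0,0,0],[0,0.7,0,0,0],[0,0,0,0,0]]}}

```text
time: 48.3
tool_pos: [0.5558, 0.0388, 0.1261]
ee_rot: [-1.621, 1.57, -3.12]
wrist_force: [-0.3, 0.0, 0.6]
width: 0.0937
```

{"method": "carry_out", "body": {"targets": [[1,0,0,0,0],[1,0,0,0,0],[1,0,0,0,0],[1,0,0,0,0],[1,0,0,0,0],[1,0,0,0,0],[1,0,0,0,0],[1,0,0,0,0],[1,0,0,0,0],[1,0,0,0,0],[1,0,0,0,0],[1,0,0,0,0],[1,0,0,0,0]]}}

```text
time: 49.6
tool_pos: [0.5563, 0.0393, 0.1264]
ee_rot: [1.955, 1.57, 0.457]
wrist_force: [1.2, -0.2, 0.1]
width: 0.0156
```

```bash
python3 -c "
from h import *
st()"
```

```text
t 49.6 pos [0.5563 0.0393 0.1264] x [ 0.  0. -1.] yjaw [0.997 0.072 0.   ] w 0.0156 F [ 1.2 -0.2  0.1] q [-0.03  0.13  1.48  0.    1.53 -0.1 ]
```

{"method": "carry_out", "body": {"targets": [[1,-0.6,0,0,0],[1,-1.2,0,0,0],[1,-1.2,0,0,0],[1,0,0,0.6,0],[1,0,0,0.8,0],[1,0,0.8,0,0],[1,0,1.2,0,0],[1,0,1.1,0,0],[1,0,0.5,0,0],[1,0,0,0,0],[1,0,0,0,0]]}}

```text
time: 50.7
tool_pos: [0.593, 0.0281, 0.1561]
ee_rot: [-1.745, 1.57, 3.041]
wrist_force: [-0.0, -0.3, -2.7]
width: 0.0161
```

{"method": "carry_out", "body": {"targets": [[1,0.8,0,0,0],[1,0.8,0,0,0],[1,0.6,0,0,0],[1,0.4,0,0,0],[1,0.2,0,0,0],[1,0.1,0,0,0],[1,0,0,0,0]]}}

```text
time: 51.4
tool_pos: [0.5932, 0.0279, 0.1276]
ee_rot: [1.768, 1.57, 0.269]
wrist_force: [0.1, -0.4, -3.2]
width: 0.0154
```

{"method": "carry_out", "body": {"targets": [[1,0.1,0,0,0],[1,0,0,0,0]]}}

```text
time: 51.6
tool_pos: [0.5932, 0.0279, 0.1267]
ee_rot: [1.697, 1.57, 0.199]
wrist_force: [0.1, -0.0, -2.8]
width: 0.0157
```

{"method": "carry_out", "body": {"targets": [[1,0.1,0,0,0],[1,0,0,0,0],[0,0,0,0,0],[0,0,0,0,0],[0,0,0,0,0],[0,0,0,0,0],[0,0,0,0,0],[0,0,0,0,0],[0,-1,0,0,0],[0,-3,0,0,0],[0,-4,0,0,0],[0,-2.5,0,0,0],[0,0,0,0,0]]}}

```text
time: 52.9
tool_pos: [0.5954, 0.0278, 0.237]
ee_rot: [1.46, 1.56, -0.038]
wrist_force: [0.5, 0.4, -0.2]
width: 0.0935
```

{"method": "carry_out", "body": {"targets": [[0,0,-1.71,2.54,0],[0,0,-1.71,2.54,0],[0,0,-1.71,2.54,0],[0,0,-1.71,2.54,0],[0,0,-1.71,2.54,0],[0,0,-1.71,2.54,0],[0,0,-1.71,2.54,0],[0,0,-1.71,2.54,0],[0,0,0,0,-7.8],[0,0,0,0,-7.8],[0,0,0,0,-7.8],[0,0,0,0,-7.8],[0,0,0,0,-7.8],[0,0,0,0,-7.8],[0,0,0,0,-7.8],[0,0,0,0,-7.8],[0,0,0,0,-7.8],[0,0,0,0,-7.8]]}}

```text
time: 54.7
tool_pos: [0.4708, -0.1844, 0.2291]
ee_rot: [2.735, 1.569, 2.603]
wrist_force: [0.3, -0.1, -0.6]
width: 0.094
```

Run:
```python
from h import *
st()
t=robot.snapshot("top"); s=robot.snapshot("scene"); crop(t,"a",120,95,320,225,2.3); crop(s,"b",130,140,280,270,2.3)
a,b=cv2.imread("pics/a.png"),cv2.imread("pics/b.png"); cv2.imwrite("pics/t10.png",np.hstack([a,b])[:,:800])
```

```text
t 54.7 pos [ 0.4708 -0.1844  0.2291] x [-0.002  0.001 -1.   ] yjaw [0.131 0.991 0.001] w 0.094 F [ 0.3 -0.1 -0.6] q [-0.49 -0.01  1.43  0.    1.73 -1.92]
```

View pics/t10.png

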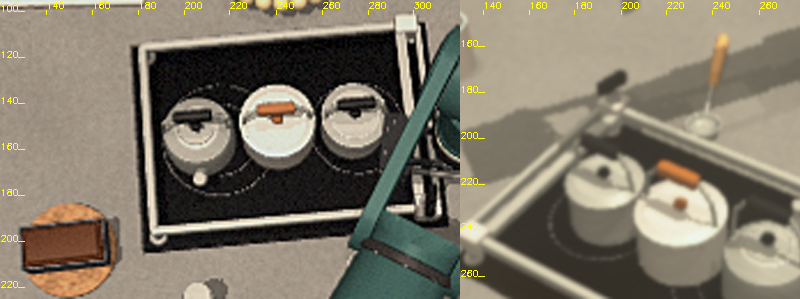

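{"method": "carry_out", "body": {"targets": [[0,4,0,0,0],[0,4,0,0,0],[0,3.4,0,0,0],[0,2,0,0,0],[0,1.2,0,0,0],[0,0,0,0,0]]}}

```text
time: 55.4
tool_pos: [0.47, -0.1839, 0.0823]
ee_rot: [2.77, 1.566, 2.631]
wrist_force: [-0.5, 1.1, -0.5]
width: 0.0942
```

{"method": "carry_out", "body": {"targets": [[1,0,0,0,0],[1,0,0,0,0],[1,0,0,0,0],[1,0,0,0,0],[1,0,0,0,0],[1,0,0,0,0],[1,0,0,0,0],[1,0,0,0,0],[1,0,0,0,0],[1,0,0,0,0],[1,0,0,0,0],[1,0,0,0,0],[1,0,0,0,0],[1,0,0,0,0]]}}

```text
time: 56.8
tool_pos: [0.4714, -0.1846, 0.0844]
ee_rot: [1.467, 1.571, 1.331]
wrist_force: [0.2, 0.1, 0.2]
width: 0.0137
```

```bash
python3 -c "
from h import *
o,R=st();print(o['wrist_torque'])"
```

```text
t 56.8 pos [ 0.4714 -0.1846  0.0844] x [ 0.  0. -1.] yjaw [0.136 0.991 0.   ] w 0.0137 F [0.2 0.1 0.2] q [-0.49  0.05  1.66  0.    1.44 -1.92]
[ 0.09983383 -0.00561795  0.02231875]
```

{"method": "carry_out", "body": {"targets": [[1,0,0.39,-0.083,0],[1,0,0.39,-0.083,0],[1,0,0.39,-0.083,0],[1,0,0.39,-0.083,0],[1,0,0.39,-0.083,0],[1,0,0.2,-0.042,0],[1,0,0.2,-0.042,0],[1,0,0.2,-0.042,0],[1,0,0.2,-0.042,0],[1,0,0.2,-0.042,0],[1,0,0.2,-0.042,0],[1,0,0.2,-0.042,0],[1,0,0.2,-0.042,0],[1,0,0.2,-0.042,0],[1,0,0.2,-0.042,0]]}}

```text
time: 58.3
tool_pos: [0.4685, -0.1451, 0.0844]
ee_rot: [-1.306, 1.569, -1.443]
wrist_force: [2.7, -5.6, -2.8]
width: 0.0136
```

{"method": "carry_out", "body": {"targets": [[1,0,0.2,-0.042,0],[1,0,0.2,-0.042,0],[1,0,0.2,-0.042,0],[1,0,0.2,-0.042,0],[1,0,0.2,-0.042,0]]}}

```text
time: 58.8
tool_pos: [0.4679, -0.1358, 0.0844]
ee_rot: [-1.331, 1.567, -1.468]
wrist_force: [1.4, -8.4, -4.6]
width: 0.0139
```

{"method": "carry_out", "body": {"targets": [[1,0,0.15,-0.03,0],[1,0,0.15,-0.03,0],[1,0,0.15,-0.03,0],[1,0,0,0,0]]}}

```text
time: 59.2
tool_pos: [0.4675, -0.1309, 0.0845]
ee_rot: [-1.361, 1.568, -1.499]
wrist_force: [1.0, -6.5, -3.4]
width: 0.0137
```

{"method": "carry_out", "body": {"targets": [[1,0,0.15,-0.03,0],[1,0,0.15,-0.03,0],[1,0,0,0,0]]}}

```text
time: 59.5
tool_pos: [0.4673, -0.1279, 0.0844]
ee_rot: [-1.414, 1.568, -1.551]
wrist_force: [1.3, -6.5, -3.1]
width: 0.0136
```

{"method": "carry_out", "body": {"targets": [[1,0,0.15,-0.03,0],[1,0,0.15,-0.03,0],[1,0,0,0,0]]}}

```text
time: 59.8
tool_pos: [0.4671, -0.1255, 0.0844]
ee_rot: [-1.394, 1.566, -1.531]
wrist_force: [1.6, -8.2, -4.0]
width: 0.0137
```

{"method": "carry_out", "body": {"targets": [[1,0,0.15,-0.03,0],[1,0,0.15,-0.03,0],[1,0,0,0,0]]}}

```text
time: 60.1
tool_pos: [0.4671, -0.1253, 0.0845]
ee_rot: [-1.365, 1.56, -1.503]
wrist_force: [2.9, -16.6, -6.7]
width: 0.0136
```

{"method": "carry_out", "body": {"targets": [[1,0,0.08,-0.02,0],[1,0,0,0,0]]}}

```text
time: 60.3
tool_pos: [0.4671, -0.1252, 0.0845]
ee_rot: [-1.359, 1.559, -1.497]
wrist_force: [1.5, -17.3, -6.4]
width: 0.0139
```

{"method": "carry_out", "body": {"targets": [[1,0,0,0,5],[1,0,0,0,8],[1,0,0,0,8],[1,0,0,0,8],[1,0,0,0,8],[1,0,0,0,8],[1,0,0,0,8],[1,0,0,0,0]]}}

```text
time: 61.1
tool_pos: [0.467, -0.1253, 0.0845]
ee_rot: [-0.447, 1.559, -1.513]
wrist_force: [1.9, -17.0, -5.9]
width: 0.0137
```

```bash
python3 -c "
from h import *
o,R=st();print(o['wrist_torque'],np.degrees(np.arctan2(R[1,1],R[0,1])))"
```

```text
t 61.1 pos [ 0.467  -0.1253  0.0845] x [ 0.001 -0.012 -1.   ] yjaw [ 0.875  0.483 -0.005] w 0.0137 F [  1.9 -17.   -5.9] q [-0.37 -0.01  1.71 -0.01  1.43 -0.87]
[-3.14197506 -0.36642404 -0.04491061] 28.90424439184504
```

Force held. Finish tightening (another ~55°).

{"method": "carry_out", "body": {"targets": [[1,0,0,0,8],[1,0,0,0,8],[1,0,0,0,8],[1,0,0,0,8],[1,0,0,0,8],[1,0,0,0,8],[1,0,0,0,4],[1,0,0,0,2],[1,0,0,0,0]]}}

```text
time: 62.0
tool_pos: [0.4669, -0.1254, 0.0847]
ee_rot: [0.48, 1.559, -1.527]
wrist_force: [0.9, -17.1, -4.4]
width: 0.0135
```

```bash
python3 -c "
from h import *
o,R=st();print(o['wrist_torque'],np.degrees(np.arctan2(R[1,1],R[0,1])))"
```

```text
t 62.0 pos [ 0.4669 -0.1254  0.0847] x [ 0.001 -0.012 -1.   ] yjaw [ 0.906 -0.422  0.005] w 0.0135 F [  0.9 -17.1  -4.4] q [-0.37 -0.01  1.71 -0.01  1.43  0.07]
[-3.16637631 -0.16354911 -0.00732169] -24.982080787266643
```

{"method": "carry_out", "body": {"targets": [[1,0,0,0,2],[1,0,0,0,0],[1,0,0.1,0.3,0],[1,0,0.1,0.2,0],[0,0,0,0,0],[0,0,0,0,0],[0,0,0,0,0],[0,0,0,0,0],[0,0,0,0,0],[0,-1,0,0,0],[0,-3,0,0,0],[0,-4,0,0,0],[0,-4,0,0,0],[0,-3,0,0,0],[0,0,0,0,0]]}}

```text
time: 63.5
tool_pos: [0.4687, -0.1258, 0.2411]
ee_rot: [1.681, 1.559, -0.358]
wrist_force: [0.1, 0.7, -0.3]
width: 0.0937
```

{"method": "carry_out", "body": {"targets": [[0,0,-4,0,0],[0,0,-4,0,0],[0,0,-4,0,0],[0,0,-2,2,0],[0,0,0,3,0],[0,0,0,0,0],[0,0,0,0,0]]}}

```text
time: 64.2
tool_pos: [0.3186, -0.1063, 0.234]
ee_rot: [-2.38, 1.57, 1.862]
wrist_force: [-0.1, 0.0, 0.6]
width: 0.0941
```

Run:
```python
from h import *
st()
t=robot.snapshot("top"); s=robot.snapshot("scene"); crop(t,"a",120,95,320,225,2.6); crop(s,"b",130,140,420,330,2.6)
cv2.imwrite("pics/t11.png",np.vstack([cv2.copyMakeBorder(cv2.imread("pics/a.png"),0,0,0,754-520,0)[:, :754][:300],cv2.resize(cv2.imread("pics/b.png"),(754,494))[:300]]))
```

```text
t 64.2 pos [ 0.3186 -0.1063  0.234 ] x [-0.     0.001 -1.   ] yjaw [ 0.891 -0.453 -0.001] w 0.0941 F [-0.1  0.   0.6] q [-0.49 -0.41  1.74  0.    1.81 -0.02]
```

View pics/t11.png

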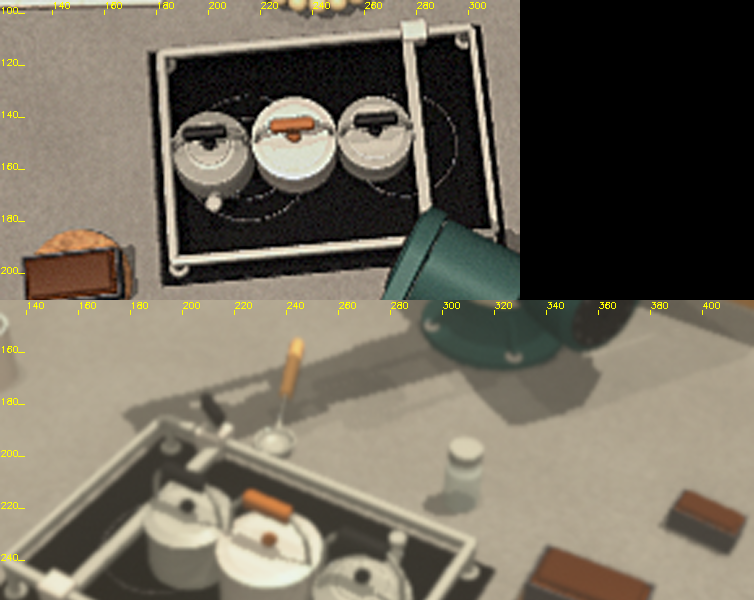

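```bash
python3 -c "
from bench import robot
print(robot.close_job())"
```

```text
the job is handed in; nothing more can be done
None
```

The pots are stowed and I handed the job in at about 64 s. I slackened the knob, drew the bar to the right and stood the cake tin on the trivet. The kettle (spout to the front), billy and stewpot then went in one line along the middle of the glass. The billy was knocked about 4 cm aside while I was carrying the stewpot, so I lifted it and put it back in line.

I pushed the slack bar up until it stopped, at about 17 N, and turned the knob tight with that push still on.

**Last checks:**
- **Row:** the final pictures show all three pots upright, in line and touching between the end rail and the bar. I worked out about 306 mm for the row against 308 mm nominal, which is within my measuring error.
- **Knob:** by the gripper's angle it stands at about 2.1 rad, fully tight.
- **Tin:** it measured about 5 mm off the trivet's centre, and I left it there.
- **Mug and spice jars:** I kept clear of them. The last picture shows the pepper jar standing, but the mug was mostly out of the frame and the amber jar wholly so.
- **Arm:** it was clear of everything when I handed in.

No check failed.

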